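# Clamp a tin in the ratchet jaws of a one-handed kitchen board

### The job

Clamp the tin upright in the jaws of the work board so that it can be opened one-handed: the jaws stand too close for it, so throw the pawl over clear of the ratchet wheel, turn the star handle back until the tin fits, and push the tin along the board between the jaws, home against the back stop. Then throw the pawl back onto the wheel and turn the star handle clockwise, notch by notch, until the sprung pad is pressed about half-way into its jaw and the pawl holds it there. Never drive the pad to the bottom, do not tip the tin, and leave the teaspoon, glass, garlic and mug where they are.

Things in the scene. Friction and masses are not known exactly. Their poses are not given: they have to be found in the camera images.
- clamp_board: Wooden work board with a clamp, fixed. Origin: on its underside at the tin's home place; x towards the back stop, y to the left, z up. Its top is at z 20, from x -150 to 75, y -183 to 203. Right jaw: fixed, rubber face at y -150, x -30 to 30, top z 60. Left jaw moves in y, same x, top z 61. Back stop: grey bar, face at x 38, top z 46: a tin touching it has its centre at x 0.
- jaw (a joint): Left jaw's travel, m; grows as it closes, towards the fixed right jaw. Free gap between the two rubber faces = 65 mm minus this (in mm): -30 mm is fully open. The jaw with its pad is 44 mm thick in y. Driven by the star handle, 12.7 mm a radian: 6.65 mm a notch.
- pad (a joint): How far the left jaw's rubber-faced pad is pushed back into its jaw, m: 0 out, 0.024 bottomed. It stands on a spring: first movement takes 12 N, each further mm 0.9 N. When a tin is clamped, gap = 65 mm - jaw + pad.
- pad_face (a point): Middle of the pad's rubber face (60 mm wide in x, 34 mm high), 42 mm above the underside of the board. The face looks to -y of the board, at the fixed jaw.
- star (a joint): Star handle, rad; grows clockwise from above, which closes the jaw. At 0 its four arms lie along board x and y; arms (seen from above) turn with it. With the pawl down it turns clockwise only; let go, it backs up to 1/12 turn until the pawl catches, at whole multiples of 0.524. Stiffness: 0.03 N m of friction, plus the pad's push times 12.7 mm. Backward stop at -2.36.
- star_hub (a point): Axis of the black star handle at arm height: board (0, 70, 90) mm. Four arms, 13 mm thick, end in 18 mm balls, tips 56 mm from the axis; arm undersides 82 mm, balls' tops 99 mm above the board's underside. Below is the steel ratchet wheel, radius 46, tooth tops at 57. Hub radius 20. Push an arm sideways with the finger beside it, 40 mm or so from the axis.
- pawl (a joint): Pawl, rad: about 0 to 0.12 with its nose down on the wheel (it rides up over the teeth and drops as they pass), 1.13 thrown over to the left, where it stays. A weighted ball lever tips it: pushed past about 0.7 it falls to the far side, pushed back under 0.65 it drops onto the wheel.
- pawl_ball (a point): Centre of the black 24 mm ball on the pawl's lever, 50 mm from the pivot, which lies along board x at board (0, 170, 60) mm. Nose down: lever leans 25 degrees to the right (to the wheel), ball at board y 149, z 105. Thrown over: leans 40 degrees left, ball at y 202, z 98. Then the nose stands up to z 118 at y 143. Push it along board y, under 1 N.
- tin: Closed food tin with a picture label, standing on the board before the jaws: 75 mm across, 58 mm high, 0.18 to 0.36 kg. Origin: centre of its underside, z up.
- teaspoon: Teaspoon, 130 mm, lying on the front left of the board. Origin: centre. Leave it.
- glass: Clear glass, 65 mm across, 88 mm high, left of the board. Leave it.
- garlic: Garlic bulb, 56 mm, on the worktop left of the board. Leave it.
- mug: White mug, 89 mm across, 98 mm high, right of the board. Leave it.
Mind the look-alikes: they are no part of the job. Leave any green look-alike of the tin alone.

How it is judged:
By the outcome, as a careful person would: the job done as asked, in the order asked, and still so for the second after the job is handed in, with the robot touching nothing.
It also fails if it takes over 64 s, if anything falls off the work surface, if the arm or the gripper's body presses on something with over 40 N, if the wrist force passes 120 N, or if a joint passes its speed limit or range.

### The arm

A 7-joint arm with a two-finger parallel gripper is mounted at the origin on a cart in front of the work surface, level with it; the furniture and walls round the work are solid. World frame = base frame: x ahead of the robot, y to its left, z up, the work surface at z = 0. Lengths are in m, angles in rad, forces in N, time in s.
With the tool pointing down it reaches from about 0.4 to 0.85 m from the base axis. Payload 10.4 kg.
Tool frame: the origin (TCP) lies between the finger pads; the fingertips stand 11 mm ahead of it and the grasp point (between the pads) lies 8 mm behind it (r.tcp_to_tips is the distance from the TCP to the fingertips, in m); z points along the fingers, y is the line along which they close (so a half turn about z gives the same grasp; the last joint's range is limited). The gripper opens to 87 mm and grips with 3 to 60 N. Pads are 19 mm wide; open, the fingers measure 117 mm over their backs; the gripper's body (75 mm by 190 mm) begins 51 mm behind the grasp point.
Start: joints at [-1.283, 0.332, -0.065, 1.46, 0.022, 1.35, -0.088], TCP at [0.191, 0.595, 0.234] pointing down, gripper open.
Joint ranges: [-2.6, 2.6], [-0.5, 2.12], [-1.47, 1.34], [0.16, 2.42], [-1.27, 4.41], [0.06, 2.06], [-2.6, 2.6]. Speed limits (rad/s): [2.22, 2.22, 2.79, 2.79, 3.14, 3.14, 3.14].

### API

Orientations are given as a unit quaternion [x, y, z, w].
In Python, from bench import r gives the robot as it stands. The module is installed in compiled form; this text tells all that it offers.
- The arm moves only by the shell command python3 -m crank 'ROWS' [FORCE]. ROWS is JSON, a list of rows, each an object of numbers: "claw": the closure, from -1 (fully open) to 1 (shut); "dx", "dy", "dz": the shift along the tool's x, y, z each as a share of 3 cm, from -1 to 1; "ax", "ay", "az": the turn, a rotation vector about the tool's x, y, z each as a share of 6 degrees, from -1 to 1. A call has 1 to 8 rows; each row shifts and turns the commanded pose from where the row before left it, along the tool's axes as they then stand; what a row does not reach is not made up. A row lasts 1/12 s, in which the tool goes at most 41.7 mm and 7.16 degrees, less where a joint would pass 70% of its speed; a pose out of reach is approached as far as the arm can. A call with a number of a shift or a turn outside -1 to 1 is refused whole. A call with a gripper value outside its range is refused whole. The fingers move at their own pace and stop on an object; FORCE is the grip in N (left out, the last holds). Time passes only in rows, so rows that do not move let the fingers close. It gives the time, the measured TCP pose, the force, the opening and the grip force at its end, in the units of the state.
- r.read_state(): the state, without advancing time (a new reading comes with each control period).
- r.camera(name): name is "scene" or "side" or "wrist"; returns a dict with "color" (400x640x3 uint8, red, green, blue), "mtx" (3x3 intrinsics, pixels), "R" (3x3) and "t" (3): a world point X has camera coordinates R X + t; the wrist camera has in their place "hand_eye" (4x4, takes a point from camera to tool coordinates, whose origin is the TCP and whose axes are the flange's). Camera axes: x right, y down, z forward; pixel columns grow to the right and rows downward; lengths in m; the calibration is good to about 2 mm. A picture is of the moment at which its call begins: read the wrist's pose just before it. There is no depth.
- r.close_job(): hands the job in; it is judged then, once.
The state is a dict: "time": time; "joint_positions": joint angles; "joint_vel": joint speeds; "joint_torque": joint torques, N m; "ee_pos": TCP position; "eef_rot": TCP orientation; "ft_force": force on the tool from outside, world axes, zero at the start; "torque": the same for the moment, N m; "width": finger opening in m; "grip_force": force on a finger pad.
Only numpy, scipy, OpenCV 4.12 (cv2) and the standard library are available. Lean on these libraries where they do the work, as an engineer would, in place of code of your own. Each camera call takes 0.05 s, during which the arm holds its last target. There are 200 camera calls.

## Working session

There is one attempt and no reset: what is moved stays moved. The work goes in short steps, Python scripts to look and compute and a shell command to move; the robot and the scene stay as the last step left them, time stands still between calls to the robot, and variables do not carry over. Pictures are saved under pics/ and viewed, at most 10 in all, crops included, and the job is handed in when it is done.

```bash
mkdir -p pics; cat > h.py <<'E'
import numpy as np, cv2
from bench import r
def snap(n,f):
    s=r.read_state(); c=r.camera(n); cv2.imwrite('pics/'+f,c['color'][:,:,::-1]); 
    np.savez('pics/'+f[:-4]+'.npz',**{k:np.array(v) for k,v in c.items()},ee=s['ee_pos'],q=s['eef_rot']); return c
def ray(c,u,v,z):
    d=c['R'].T@(np.linalg.inv(c['mtx'])@[u,v,1]); o=-c['R'].T@c['t']; return o+d*(z-o[2])/d[2]
def proj(c,X):
    p=c['mtx']@(c['R']@np.array(X)+c['t']); return p[:2]/p[2]
E
python3 - <<'E'
from h import *
a=snap('scene','a.png');b=snap('side','b.png')
s=r.read_state();print(s['time'],s['ee_pos'],s['eef_rot'],r.tcp_to_tips)
for c in(a,b):print(-c['R'].T@c['t'],c['R'][2])
E
```

```text
0.1 [0.19106688 0.59472445 0.23284187] [ 1.54814029e-01  9.87943433e-01 -6.19846589e-04 -7.08063050e-05] 0.011
[-0.19539408  0.49845647  1.31860479] [ 0.50117464 -0.40751023 -0.76338679]
[0.72622789 0.48558599 0.97064294] [-0.12400755 -0.59397534 -0.79486818]
```

View pics/a.png

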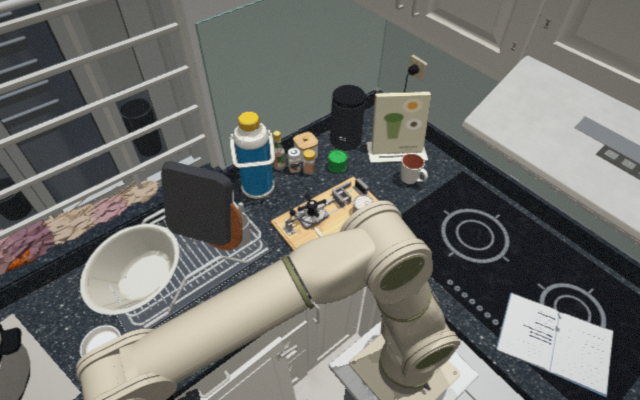

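View pics/b.png

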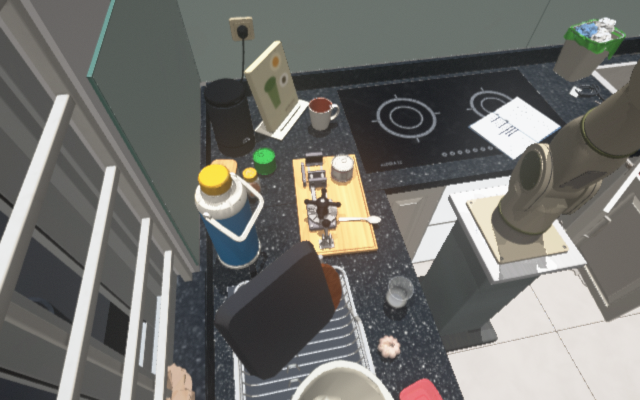

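```bash
python3 - <<'E'
from h import *
i=cv2.imread('pics/b.png');cv2.imwrite('pics/b2.png',cv2.resize(i[140:265,250:410],None,fx=4.7,fy=4.7,interpolation=cv2.INTER_CUBIC))
c=np.load('pics/b.npz')
hsv=cv2.cvtColor(i,cv2.COLOR_BGR2HSV)
m=cv2.inRange(hsv,(10,70,120),(28,255,255));m[:,:285]=0;m[:150]=0;m[260:]=0;m[:,390:]=0
cn=max(cv2.findContours(cv2.morphologyEx(m,cv2.MORPH_CLOSE,np.ones((9,9))),0,2)[0],key=cv2.contourArea)
ap=cv2.approxPolyDP(cv2.convexHull(cn),4,True)[:,0];
for p in ap: print(p,ray(c,*p,0.02).round(4))
E
```

```text
[354 154] [ 0.4253 -0.3761  0.02  ]
[377 248] [0.4528 0.006  0.02  ]
[317 254] [ 0.6306 -0.0079  0.02  ]
[300 241] [ 0.6723 -0.06    0.02  ]
[292 160] [ 0.648  -0.3883  0.02  ]
```

View pics/b2.png

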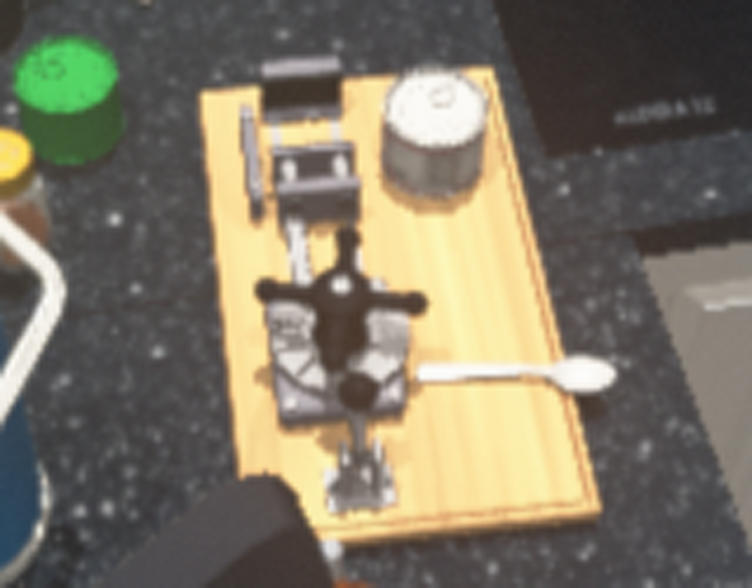

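```bash
python3 - <<'E'
from h import *
c=np.load('pics/b.npz')
y=-np.radians(4.15);O=np.array([.5875,-.204,0]);Rz=np.array([[np.cos(y),-np.sin(y),0],[np.sin(y),np.cos(y),0],[0,0,1]])
W=lambda *p:O+Rz@(np.array(p)/1000); B=lambda X:(Rz.T@(X-O)*1000).round(1)
px=lambda a,b:(250+(a+.5)/4.7-.5,140+(b+.5)/4.7-.5)
for n,p in dict(hub=(0,70,99),ball=(0,149,105),rjawtop=(-30,-150,60),rjt2=(30,-150,60),fl=(-150,203,20),fr=(-150,-183,20),br=(75,-183,20)).items():
  q=proj(c,W(*p));print(n,W(*p).round(4),q.round(1),((q-[250,140])*4.7).round(0))
for n,(u,v,z) in dict(hub=(341,285,.099),ball=(357,391,.105),tin=(434,104,.078),fr=(494,68,.02),fl=(602,515,.02),br=(201,92,.02),stopR=(245,106,.046),stopL=(256,216,.046),armB=(262,290,.09),armF=(421,302,.09),armR=(346,236,.09)).items():
  X=ray(c,*px(u,v),z);print(n,X.round(4),B(X))
for n,(u,v,z) in dict(blk=(305,245,.25),blk2=(305,245,.35),blk3=(340,305,.05),mug=(322,104,.098),glass=(400,284,.088),garl=(389,346,.03)).items(): X=ray(c,u,v,z);print(n,X.round(3),B(X))
a=np.load('pics/a.npz');
for p in [(0,70,99),(0,149,105)]:print(proj(a,W(*p)))
E
```

```text
hub [ 0.5926 -0.1342  0.099 ] [321.7 201.7] [337. 290.]
ball [ 0.5983 -0.0554  0.105 ] [325.1 222.9] [353. 390.]
rjawtop [ 0.5467 -0.3514  0.06  ] [322.3 155.8] [340.  74.]
rjt2 [ 0.6066 -0.3558  0.06  ] [304.8 157.3] [258.  81.]
fl [0.4526 0.0093 0.02  ] [377.4 249. ] [599. 512.]
fr [ 0.4246 -0.3757  0.02  ] [354.2 154.1] [490.  66.]
br [ 0.6491 -0.3919  0.02  ] [291.5 159.3] [195.  91.]
hub [ 0.5901 -0.139   0.099 ] [-2.1 65.  99. ]
ball [ 0.597  -0.0556  0.105 ] [ -1.2 148.7 105. ]
tin [ 0.4916 -0.2968  0.078 ] [-88.9 -99.5  78. ]
fr [ 0.4229 -0.3753  0.02  ] [-151.8 -182.8   20. ]
fl [0.4519 0.0102 0.02  ] [-150.7  203.8   20. ]
br [ 0.6461 -0.3919  0.02  ] [  72.1 -183.2   20. ]
stopR [ 0.6189 -0.3483  0.046 ] [  41.8 -141.7   46. ]
stopL [ 0.628  -0.2459  0.046 ] [ 43.4 -38.9  46. ]
armB [ 0.6389 -0.151   0.09  ] [47.5 56.6 90. ]
armF [ 0.5415 -0.1229  0.09  ] [-51.8  77.5  90. ]
armR [ 0.5777 -0.1838  0.09  ] [-11.2  19.5  90. ]
blk [0.676 0.084 0.25 ] [ 67.4 293.9 250. ]
blk2 [0.683 0.14  0.35 ] [ 70.3 350.  350. ]
blk3 [0.603 0.163 0.05 ] [-11.4 367.3  50. ]
mug [ 0.504 -0.575  0.098] [ -56.6 -375.6   98. ]
glass [0.444 0.152 0.088] [-168.9  344.7   88. ]
garl [0.504 0.28  0.03 ] [-117.8  476.3   30. ]
[311.3550665  203.05143738]
[292.57211743 212.00319528]
```

```bash
cat >> h.py <<'E'
yaw=-np.radians(4.15);O=np.array([.5865,-.204,0]);Rz=np.array([[np.cos(yaw),-np.sin(yaw),0],[np.sin(yaw),np.cos(yaw),0],[0,0,1]])
W=lambda *p:O+Rz@(np.array(p)/1000); B=lambda X:(Rz.T@(X-O)*1000).round(1)
from scipy.spatial.transform import Rotation as Ro
def st():
    s=r.read_state();M=Ro.from_quat(s['eef_rot']).as_matrix();b=B(s['ee_pos']);X=Rz.T@M
    print('t%.2f tip(board mm)'%s['time'],B(s['ee_pos']+.011*M[:,2]),'tooly ang in board %.1f'%np.degrees(np.arctan2(X[1,1],X[0,1])),'tilt',X[2,:2].round(3),'F',np.round(s['ft_force'],1),'w %.3f'%s['width'],'q7 %.2f'%s['joint_positions'][6])
E
python3 - <<'E'
from h import *
a=np.load('pics/a.npz');c=np.load('pics/b.npz')
P=lambda k:k['mtx']@np.c_[k['R'],k['t']]
for p,q in [((232,180),(305,245)),((232,180),(337,303))]:
  X=cv2.triangulatePoints(P(a),P(c),np.array(p,float),np.array(q,float))[:,0];X=X[:3]/X[3];print(X.round(3),B(X),proj(a,X),proj(c,X))
for u,v,z in[(316,183,.061),(300,150,.061)]: print(B(ray(c,250+u/4.7,140+v/4.7,z)))
E
python3 -m crank '[{"dy":-1,"claw":1},{"dy":-1,"claw":1},{"dy":-1,"claw":1},{"dy":-1,"claw":1},{"dy":-1,"claw":1}]' 20
python3 -m crank '[{"dx":-1,"az":0.6,"claw":1},{"dx":-1,"az":0.6,"claw":1},{"dx":-1,"az":0.6,"claw":1},{"dx":-1,"az":0.6,"claw":1},{"dx":-1,"az":0.6,"claw":1},{"dx":-1,"az":0.6,"claw":1},{"dx":-1,"az":0.6,"claw":1},{"dx":-1,"az":0.6,"claw":1}]'
python3 -c 'from h import *;st()'
```

```text
[0.681 0.109 0.306] [ 71.3 318.8 306.2] [231.2388858  181.06743986] [304.07033744 242.23859978]
[0.642 0.177 0.34 ] [ 27.3 384.4 340.2] [216.72104291 191.94275902] [329.8027943 260.9326993]
[  0.2 -49.4  61. ]
[  7.9 -80.4  61. ]
t0.10 tip(board mm) [-452.2  768.   221.8] tooly ang in board 76.3 tilt [-0.    -0.001] F [-0.  -0.2  0.8] w 0.087 q7 -0.09invalid input at $[0]: expected keys claw, dx, dy, dz, ax, ay, az
invalid input at $[0]: expected keys claw, dx, dy, dz, ax, ay, az
```

```bash

python3 -m crank '[{"dx":0,"dy":-1,"dz":0,"ax":0,"ay":0,"az":0,"claw":1},{"dx":0,"dy":-1,"dz":0,"ax":0,"ay":0,"az":0,"claw":1},{"dx":0,"dy":-1,"dz":0,"ax":0,"ay":0,"az":0,"claw":1},{"dx":0,"dy":-1,"dz":0,"ax":0,"ay":0,"az":0,"claw":1},{"dx":0,"dy":-1,"dz":0,"ax":0,"ay":0,"az":0,"claw":1}]' 20
python3 -m crank '[{"dx":-1,"dy":0,"dz":0,"ax":0,"ay":0,"az":0.6,"claw":1},{"dx":-1,"dy":0,"dz":0,"ax":0,"ay":0,"az":0.6,"claw":1},{"dx":-1,"dy":0,"dz":0,"ax":0,"ay":0,"az":0.6,"claw":1},{"dx":-1,"dy":0,"dz":0,"ax":0,"ay":0,"az":0.6,"claw":1},{"dx":-1,"dy":0,"dz":0,"ax":0,"ay":0,"az":0.6,"claw":1},{"dx":-1,"dy":0,"dz":0,"ax":0,"ay":0,"az":0.6,"claw":1},{"dx":-1,"dy":0,"dz":0,"ax":0,"ay":0,"az":0.6,"claw":1},{"dx":-1,"dy":0,"dz":0,"ax":0,"ay":0,"az":0.6,"claw":1}]'
python3 -c 'from h import *;st()'
```

```text
time: 0.52
ee_pos: [0.1448, 0.4506, 0.233]
eef_rot: [0.155, 0.988, -0.0, -0.0]
ft_force: [-0.0, 0.1, 0.4]
width: 0.0612
grip_force: 0.0
time: 1.18
ee_pos: [0.3511, 0.3309, 0.2333]
eef_rot: [0.397, 0.918, -0.0, -0.0]
ft_force: [0.3, 0.3, 0.4]
width: 0.0085
grip_force: 0.0
t1.18 tip(board mm) [-273.5  516.5  222.3] tooly ang in board 47.4 tilt [-0. -0.] F [0.3 0.3 0.4] w 0.008 q7 -0.09
```

```bash

python3 -m crank '[{"dx":-1,"dy":0,"dz":0,"ax":0,"ay":0,"az":0.6,"claw":1},{"dx":-1,"dy":0,"dz":0,"ax":0,"ay":0,"az":0.6,"claw":1},{"dx":-1,"dy":0,"dz":0,"ax":0,"ay":0,"az":0.6,"claw":1},{"dx":-1,"dy":0,"dz":0,"ax":0,"ay":0,"az":0.6,"claw":1},{"dx":-1,"dy":0,"dz":0,"ax":0,"ay":0,"az":0.6,"claw":1},{"dx":-1,"dy":0,"dz":0,"ax":0,"ay":0,"az":0.6,"claw":1},{"dx":-1,"dy":0,"dz":0,"ax":0,"ay":0,"az":0.6,"claw":1},{"dx":-1,"dy":0,"dz":0,"ax":0,"ay":0,"az":0.6,"claw":1}]' >/dev/null
python3 -m crank '[{"dx":-1,"dy":0,"dz":0,"ax":0,"ay":0,"az":0.6,"claw":1},{"dx":-1,"dy":0,"dz":0,"ax":0,"ay":0,"az":0.6,"claw":1},{"dx":-1,"dy":0,"dz":0,"ax":0,"ay":0,"az":0.6,"claw":1},{"dx":-1,"dy":0,"dz":0,"ax":0,"ay":0,"az":0.6,"claw":1},{"dx":-1,"dy":0,"dz":0,"ax":0,"ay":0,"az":0.8,"claw":1},{"dx":0,"dy":0,"dz":0,"ax":0,"ay":0,"az":0,"claw":1}]' >/dev/null
python3 - <<'E'
from h import *
st();c=snap('wrist','w1.png');print(c['hand_eye'].round(3))
E
```

```text
t2.35 tip(board mm) [-108.6  170.   222.6] tooly ang in board -1.2 tilt [-0.001  0.   ] F [-0.4 -1.   0.2] w 0.001 q7 -0.12
[[ 0.001 -0.958 -0.286  0.08 ]
 [ 1.     0.001  0.001  0.001]
 [-0.    -0.286  0.958 -0.151]
 [ 0.     0.     0.     1.   ]]
```

View pics/w1.png

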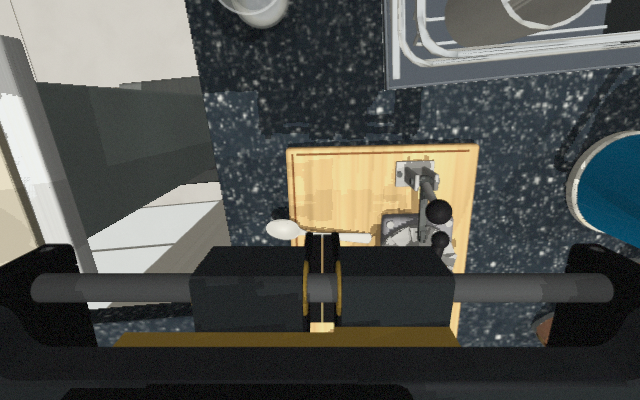

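```bash
cat >> h.py <<'E'
def wray(f,u,v,z):
    c=np.load('pics/'+f);M=Ro.from_quat(c['q']).as_matrix();H=c['hand_eye']
    o=M@H[:3,3]+c['ee'];d=M@(H[:3,:3]@(np.linalg.inv(c['mtx'])@[u,v,1]));return o+d*(z-o[2])/d[2]
E
python3 - <<'E'
from h import *
for n,p in dict(ball=(438,212,.105),armball=(440,243,.09),fl=(289,147,.02),bl=(478,146,.02),pivL=(416,174,.03)).items():print(n,B(wray('w1.npz',*p)))
E
```

```text
ball [  0.7 150.8 105. ]
armball [ 11.3 112.   90. ]
fl [-144.5  203.1   20. ]
bl [ 72.3 199.9  20. ]
pivL [  0.3 170.7  30. ]
```

```bash

python3 -m crank '[{"dx":-0.4,"dy":0.9,"dz":0,"ax":0,"ay":0,"az":-0.2,"claw":1},{"dx":-0.44,"dy":0.9,"dz":0,"ax":0,"ay":0,"az":0,"claw":1},{"dx":-0.44,"dy":0.9,"dz":0,"ax":0,"ay":0,"az":0,"claw":1},{"dx":-0.44,"dy":0.9,"dz":0,"ax":0,"ay":0,"az":0,"claw":1},{"dx":0,"dy":0,"dz":0.9,"ax":0,"ay":0,"az":0,"claw":1},{"dx":0,"dy":0,"dz":0.9,"ax":0,"ay":0,"az":0,"claw":1},{"dx":0,"dy":0,"dz":0.9,"ax":0,"ay":0,"az":0,"claw":1},{"dx":0,"dy":0,"dz":0.9,"ax":0,"ay":0,"az":0,"claw":1}]' >/dev/null
python3 -m crank '[{"dx":0,"dy":0,"dz":0,"ax":0,"ay":0,"az":0,"claw":1}]'
python3 - <<'E'
from h import *
st();c=snap('wrist','w2.png')
E
```

```text
time: 3.15
ee_pos: [0.5924, -0.0768, 0.12]
eef_rot: [0.727, 0.687, -0.003, -0.003]
ft_force: [-1.4, 0.1, -0.4]
width: 0.0005
grip_force: 0.0
t3.15 tip(board mm) [ -3.5 127.3 109. ] tooly ang in board 0.9 tilt [-0.    -0.009] F [-1.4  0.1 -0.4] w 0.000 q7 0.19
```

View pics/w2.png

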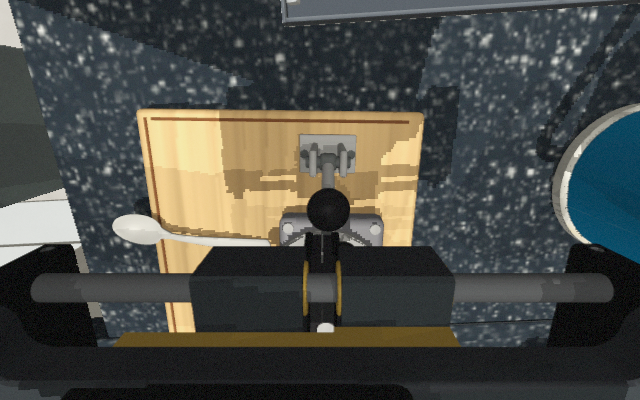

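```bash

python3 -m crank '[{"dx":0,"dy":0,"dz":0.13,"ax":0,"ay":0,"az":0,"claw":1},{"dx":0.25,"dy":0,"dz":0,"ax":0,"ay":0,"az":0,"claw":1},{"dx":0.25,"dy":0,"dz":0,"ax":0,"ay":0,"az":0,"claw":1},{"dx":0.25,"dy":0,"dz":0,"ax":0,"ay":0,"az":0,"claw":1},{"dx":0.25,"dy":0,"dz":0,"ax":0,"ay":0,"az":0,"claw":1},{"dx":0.25,"dy":0,"dz":0,"ax":0,"ay":0,"az":0,"claw":1},{"dx":0.2,"dy":0,"dz":0,"ax":0,"ay":0,"az":0,"claw":1},{"dx":0,"dy":0,"dz":0,"ax":0,"ay":0,"az":0,"claw":1}]' >/dev/null
python3 - <<'E'
from h import *
st();c=snap('wrist','w3.png');i=c['color']
# ball: dark blob near col 328 above row 245
m=(i.max(2)<60).astype(np.uint8);m[245:]=0;n,l,s,ce=cv2.connectedComponentsWithStats(m)
for k in range(1,n):
  if s[k,4]>200:print(s[k],ce[k],B(wray('w3.npz',*ce[k],.1)))
E
```

```text
t3.87 tip(board mm) [ -0.7 171.7 110.8] tooly ang in board 0.9 tilt [0.001 0.   ] F [ 0.1  1.6 -0.5] w 0.000 q7 0.11
[    3     0   452   186 26669] [255.04409614  80.99895009] [-35.5 262.2 100. ]
[586  17  54  13 454] [616.46696035  22.83700441] [142.4 291.9 100. ]
[ 519   68  121  168 5305] [589.6399623 136.6671065] [143.4 237.  100. ]
[151 156  71   8 376] [185.0106383  159.55851064] [-75.8 220.9 100. ]
[ 303  175   41   41 1315] [322.82129278 194.41140684] [  0.3 202.3 100. ]
[305 217  35  28 484] [320.8946281  236.26446281] [ -0.4 176.6 100. ]
```

```bash

python3 -m crank '[{"dx":0,"dy":0,"dz":-0.9,"ax":0,"ay":0,"az":0,"claw":1},{"dx":-0.85,"dy":0.19,"dz":0,"ax":0,"ay":0,"az":0,"claw":1},{"dx":-0.85,"dy":0.19,"dz":0,"ax":0,"ay":0,"az":0,"claw":1},{"dx":-0.85,"dy":0.19,"dz":0,"ax":0,"ay":0,"az":0,"claw":1},{"dx":-0.85,"dy":0.19,"dz":0,"ax":0,"ay":0,"az":0,"claw":1},{"dx":-0.85,"dy":0.19,"dz":0,"ax":0,"ay":0,"az":0,"claw":1},{"dx":0,"dy":0,"dz":0,"ax":0,"ay":0,"az":1,"claw":1},{"dx":0,"dy":0,"dz":0,"ax":0,"ay":0,"az":1,"claw":1}]' >/dev/null
python3 -m crank '[{"dx":0,"dy":0,"dz":0,"ax":0,"ay":0,"az":1,"claw":1},{"dx":0,"dy":0,"dz":0,"ax":0,"ay":0,"az":1,"claw":1},{"dx":0,"dy":0,"dz":0,"ax":0,"ay":0,"az":1,"claw":1},{"dx":0,"dy":0,"dz":0,"ax":0,"ay":0,"az":1,"claw":1},{"dx":0,"dy":0,"dz":0,"ax":0,"ay":0,"az":1,"claw":1},{"dx":0,"dy":0,"dz":0,"ax":0,"ay":0,"az":0,"claw":1}]' >/dev/null
python3 - <<'E'
from h import *
st();c=snap('wrist','w4.png');c=snap('side','s4.png')
i=cv2.imread('pics/s4.png');cv2.imwrite('pics/s4c.png',np.hstack([cv2.resize(i[150:240,280:360],None,fx=5,fy=5,interpolation=cv2.INTER_CUBIC),cv2.resize(cv2.imread('pics/w4.png'),(360,450))]))
E
```

```text
t5.08 tip(board mm) [ 29.2  41.8 137.5] tooly ang in board -41.6 tilt [-0.001 -0.   ] F [-0.2 -0.4 -0.4] w 0.000 q7 -0.34
```

View pics/s4c.png

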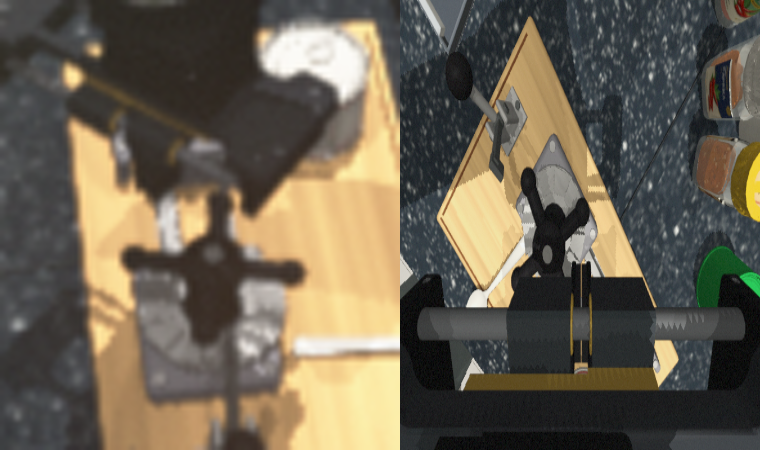

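```bash
python3 - <<'E'
from h import *
H=None
for n,p in dict(hub=(263,226.5,.095),b1=(227.6,158,.09),b2=(317,185,.09)).items():
  X=B(wray('w4.npz',*p))
  print(n,X,np.degrees(np.arctan2(X[1]-70,X[0])).round(1),np.hypot(X[1]-70,X[0]).round(1))
E
```

```text
hub [-2.  67.7 95. ] -131.0 3.0
b1 [ 12.6 117.3  90. ] 75.1 48.9
b2 [44.8 64.1 90. ] -7.5 45.2
```

```bash

python3 -m crank '[{"dx":0,"dy":0,"dz":1,"ax":0,"ay":0,"az":0,"claw":1},{"dx":0,"dy":0,"dz":1,"ax":0,"ay":0,"az":0,"claw":1},{"dx":0,"dy":0,"dz":0,"ax":0,"ay":0,"az":0,"claw":1}]' >/dev/null
python3 -c 'from h import *;st()'
python3 -m crank '[{"dx":0.14,"dy":-0.007,"dz":0,"ax":0,"ay":0,"az":-1,"claw":1},{"dx":0.14,"dy":-0.007,"dz":0,"ax":0,"ay":0,"az":-1,"claw":1},{"dx":0.14,"dy":-0.007,"dz":0,"ax":0,"ay":0,"az":-1,"claw":1},{"dx":0.14,"dy":-0.007,"dz":0,"ax":0,"ay":0,"az":-1,"claw":1},{"dx":0.14,"dy":-0.007,"dz":0,"ax":0,"ay":0,"az":-1,"claw":1},{"dx":0.14,"dy":-0.007,"dz":0,"ax":0,"ay":0,"az":-1,"claw":1},{"dx":0.14,"dy":-0.007,"dz":0,"ax":0,"ay":0,"az":-1,"claw":1}]' >/dev/null
python3 -c 'from h import *;st()'
```

```text
t5.43 tip(board mm) [26.3 42.7 72.5] tooly ang in board -41.1 tilt [-0.004 -0.006] F [-1.2  0.1 -1.9] w 0.001 q7 -0.30
t6.02 tip(board mm) [39.9 68.3 79.2] tooly ang in board 1.1 tilt [-0.001  0.001] F [-0.3 -2.3 -1.7] w 0.001 q7 0.32
```

```bash

python3 -m crank '[{"dx":0.14,"dy":-0.007,"dz":0,"ax":0,"ay":0,"az":-1,"claw":1},{"dx":0.14,"dy":-0.007,"dz":0,"ax":0,"ay":0,"az":-1,"claw":1},{"dx":0.14,"dy":-0.007,"dz":0,"ax":0,"ay":0,"az":-1,"claw":1},{"dx":0.14,"dy":-0.007,"dz":0,"ax":0,"ay":0,"az":-1,"claw":1},{"dx":0.14,"dy":-0.007,"dz":0,"ax":0,"ay":0,"az":-1,"claw":1},{"dx":0.14,"dy":-0.007,"dz":0,"ax":0,"ay":0,"az":-1,"claw":1},{"dx":0.14,"dy":-0.007,"dz":0,"ax":0,"ay":0,"az":-1,"claw":1}]' >/dev/null
python3 -c 'from h import *;st()'
python3 -m crank '[{"dx":0.14,"dy":-0.007,"dz":0,"ax":0,"ay":0,"az":-1,"claw":1},{"dx":0.14,"dy":-0.007,"dz":0,"ax":0,"ay":0,"az":-1,"claw":1},{"dx":0.14,"dy":-0.007,"dz":0,"ax":0,"ay":0,"az":-1,"claw":1},{"dx":0.14,"dy":-0.007,"dz":0,"ax":0,"ay":0,"az":-1,"claw":1},{"dx":0.14,"dy":-0.007,"dz":0,"ax":0,"ay":0,"az":-1,"claw":1},{"dx":0.14,"dy":-0.007,"dz":0,"ax":0,"ay":0,"az":-1,"claw":1},{"dx":0,"dy":0,"dz":0,"ax":0,"ay":0,"az":0,"claw":1}]' >/dev/null
python3 -c 'from h import *;st()'
```

```text
t6.60 tip(board mm) [29.5 95.5 79.3] tooly ang in board 43.2 tilt [-0.002  0.001] F [ 0.9  0.1 -1.4] w 0.000 q7 0.94
t7.18 tip(board mm) [  7.3 107.7  79.2] tooly ang in board 79.1 tilt [-0.001  0.   ] F [ 0.2  1.4 -0.1] w 0.001 q7 1.50
```

```bash

python3 -m crank '[{"dx":0,"dy":0,"dz":-1,"ax":0,"ay":0,"az":0,"claw":1},{"dx":0,"dy":0,"dz":-1,"ax":0,"ay":0,"az":0,"claw":1},{"dx":0,"dy":0,"dz":0,"ax":0,"ay":0,"az":-0.9,"claw":1},{"dx":1,"dy":0,"dz":0,"ax":0,"ay":0,"az":-0.9,"claw":0.31},{"dx":1,"dy":0,"dz":0,"ax":0,"ay":0,"az":0,"claw":0.31},{"dx":1,"dy":0,"dz":0,"ax":0,"ay":0,"az":0,"claw":0.31},{"dx":1,"dy":0,"dz":0,"ax":0,"ay":0,"az":0,"claw":0.31},{"dx":1,"dy":0,"dz":0,"ax":0,"ay":0,"az":0,"claw":0.31}]' >/dev/null
python3 -c 'from h import *;st()'
python3 -m crank '[{"dx":0.1,"dy":-1,"dz":0,"ax":0,"ay":0,"az":0,"claw":0.31},{"dx":0,"dy":-1,"dz":0,"ax":0,"ay":0,"az":0,"claw":0.31},{"dx":0,"dy":-1,"dz":0,"ax":0,"ay":0,"az":0,"claw":0.31},{"dx":0,"dy":-1,"dz":0,"ax":0,"ay":0,"az":0,"claw":0.31},{"dx":0,"dy":-1,"dz":0,"ax":0,"ay":0,"az":0,"claw":0.31},{"dx":0,"dy":-1,"dz":0,"ax":0,"ay":0,"az":0,"claw":0.31},{"dx":0,"dy":-1,"dz":0,"ax":0,"ay":0,"az":0,"claw":0.31},{"dx":0,"dy":0,"dz":0,"ax":0,"ay":0,"az":0,"claw":0.31}]' >/dev/null
python3 - <<'E'
from h import *
st();c=snap('wrist','w5.png');c=snap('side','s5.png')
i=cv2.imread('pics/s5.png');cv2.imwrite('pics/s5c.png',np.hstack([cv2.resize(i[150:240,280:360],None,fx=5,fy=5,interpolation=cv2.INTER_CUBIC),cv2.resize(cv2.imread('pics/w5.png'),(400,450))]))
E
```

```text
t7.85 tip(board mm) [-143.7  111.5  138.4] tooly ang in board 89.4 tilt [-0.001 -0.   ] F [-0.   0.2 -0.5] w 0.025 q7 1.58
t8.52 tip(board mm) [-148.6 -104.6  139. ] tooly ang in board 89.0 tilt [-0.001 -0.003] F [-1.1 -0.1 -0.9] w 0.030 q7 2.08
```

View pics/s5c.png

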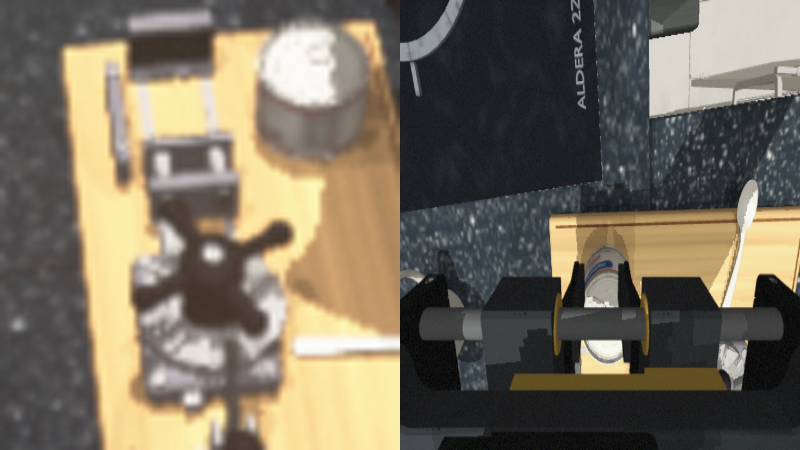

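```bash
python3 - <<'E'
from h import *
f=np.load('pics/s5.npz')
P=lambda u,v,z:B(ray(f,280+(u+.5)/5-.5,150+(v+.5)/5-.5,z))
for n,p in dict(hub=(212,252,.099),b1=(285,233,.09),b2=(258,322,.09),b3=(145,300,.09),b4=(172,212,.09),jawbackL=(150,188,.061),jawbackR=(238,182,.061),tin=(312,65,.078),padtopL=(145,148,.061),padtopR=(230,140,.061)).items():
  X=P(*p);print(n,X,np.degrees(np.arctan2(X[1]-66,X[0]+1)).round(1))
i=f['color'][150:240,280:360]
g=cv2.cvtColor(i,cv2.COLOR_RGB2HSV)
w=((g[:,:,1]<40)&(g[:,:,2]>170)).astype(np.uint8);n,l,s,c=cv2.connectedComponentsWithStats(w)
k=1+s[1:,4].argmax()
for k in range(1,n):
  if s[k,4]>40:print(s[k],c[k],B(ray(f,280+c[k][0],150+c[k][1],.078)))
E
```

```text
hub [-0.7 64.1 99. ] -81.0
b1 [-47.4  48.5  90. ] -159.3
b2 [-22.1 110.9  90. ] 115.2
b3 [41.9 87.8 90. ] 26.9
b4 [18.9 24.7 90. ] -64.3
jawbackL [ 28.3 -18.2  61. ] -70.8
jawbackR [-28.  -16.7  61. ] -108.1
tin [-87.5 -95.6  78. ] -118.2
padtopL [ 28.1 -51.5  61. ] -76.1
padtopR [-27.5 -51.9  61. ] -102.7
[ 52   5  16  16 208] [59.72596154 12.56730769] [-80.  -96.6  78. ]
[31 30 16  7 46] [37.97826087 33.73913043] [  1.8 -15.7  78. ]
[48 57  9 15 49] [53.08163265 64.02040816] [-29.1 103.7  78. ]
[33 67 12  7 47] [38.89361702 69.78723404] [ 15. 119.  78.]
[59 67 21  4 67] [67.8358209  68.34328358] [-70.  123.8  78. ]
```

```bash

python3 -m crank '[{"dx":0,"dy":0.22,"dz":0.8,"ax":0,"ay":0,"az":-0.15,"claw":0},{"dx":0,"dy":0,"dz":0.9,"ax":0,"ay":0,"az":0,"claw":0},{"dx":0,"dy":0,"dz":0.9,"ax":0,"ay":0,"az":0,"claw":0},{"dx":0,"dy":0,"dz":0.8,"ax":0,"ay":0,"az":0,"claw":0},{"dx":0,"dy":0,"dz":0,"ax":0,"ay":0,"az":0,"claw":0}]' >/dev/null
python3 - <<'E'
from h import *
st();c=snap('side','s6.png');i=c['color'][150:240,280:360]
cv2.imwrite('pics/s6c.png',cv2.resize(i[:,:,::-1],None,fx=5,fy=5,interpolation=cv2.INTER_CUBIC))
E
```

```text
t9.03 tip(board mm) [-149.5  -89.    32.2] tooly ang in board 90.5 tilt [0.006 0.003] F [-0.6  0.6 -0.4] w 0.043 q7 2.14
```

View pics/s6c.png

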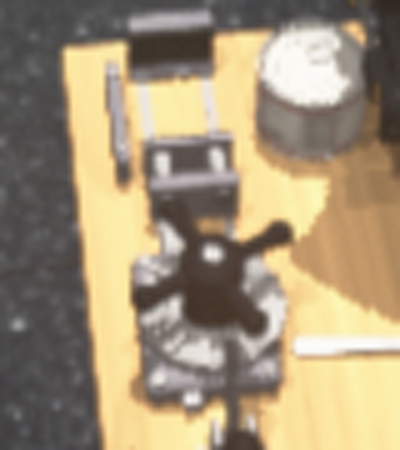

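```bash

python3 -m crank '[{"dx":0,"dy":-0.3,"dz":0,"ax":0,"ay":0,"az":0,"claw":0},{"dx":-0.3,"dy":0,"dz":0,"ax":0,"ay":0,"az":0,"claw":0},{"dx":-0.3,"dy":0,"dz":0,"ax":0,"ay":0,"az":0,"claw":0},{"dx":-0.3,"dy":-0.03,"dz":0,"ax":0,"ay":0,"az":0,"claw":0},{"dx":-0.3,"dy":-0.04,"dz":0,"ax":0,"ay":0,"az":0,"claw":0},{"dx":-0.3,"dy":-0.04,"dz":0,"ax":0,"ay":0,"az":0,"claw":0},{"dx":-0.3,"dy":-0.04,"dz":0,"ax":0,"ay":0,"az":0,"claw":0},{"dx":-0.3,"dy":-0.04,"dz":0,"ax":0,"ay":0,"az":0,"claw":0}]' >/dev/null
python3 - <<'E'
from h import *
st();c=snap('side','s7.png');i=c['color'][150:240,280:360]
cv2.imwrite('pics/s7c.png',cv2.resize(i[:,:,::-1],None,fx=5,fy=5,interpolation=cv2.INTER_CUBIC))
E
```

```text
t9.75 tip(board mm) [ -83.3 -105.6   35.6] tooly ang in board 90.4 tilt [0. 0.] F [-4.4  1.2  4.2] w 0.043 q7 2.15
```

View pics/s7c.png

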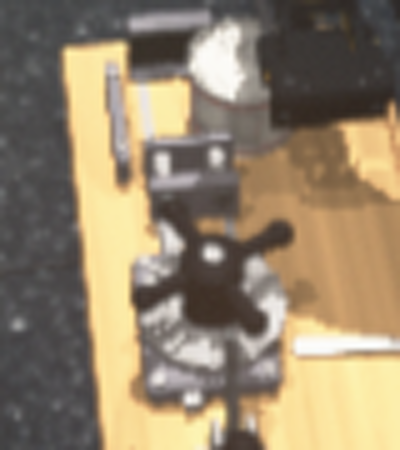

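```bash

python3 -m crank '[{"dx":-0.3,"dy":0,"dz":0,"ax":0,"ay":0,"az":0,"claw":0},{"dx":-0.3,"dy":0,"dz":0,"ax":0,"ay":0,"az":0,"claw":0},{"dx":-0.3,"dy":0,"dz":0,"ax":0,"ay":0,"az":0,"claw":0},{"dx":-0.3,"dy":0,"dz":0,"ax":0,"ay":0,"az":0,"claw":0},{"dx":0,"dy":0,"dz":0,"ax":0,"ay":0,"az":0,"claw":0}]' >/dev/null
python3 -c 'from h import *;st()'
python3 -m crank '[{"dx":-0.1,"dy":0,"dz":0,"ax":0,"ay":0,"az":0,"claw":0},{"dx":-0.1,"dy":0,"dz":0,"ax":0,"ay":0,"az":0,"claw":0}]' >/dev/null
python3 -c 'from h import *;st()'
python3 -m crank '[{"dx":-0.1,"dy":0,"dz":0,"ax":0,"ay":0,"az":0,"claw":0},{"dx":0,"dy":0,"dz":0,"ax":0,"ay":0,"az":0,"claw":0}]' >/dev/null
python3 -c 'from h import *;st()'
```

```text
t10.22 tip(board mm) [ -45.9 -104.5   35.5] tooly ang in board 90.5 tilt [-0.001 -0.   ] F [ 0.8 -0.5 -0.7] w 0.044 q7 2.13
t10.38 tip(board mm) [ -42.3 -105.2   35.5] tooly ang in board 90.4 tilt [0. 0.] F [-1.5 -0.2 -0.1] w 0.043 q7 2.13
t10.55 tip(board mm) [ -39.7 -105.3   35.4] tooly ang in board 90.4 tilt [0.001 0.   ] F [-1.8  0.3  0.9] w 0.044 q7 2.13
```

```bash

for k in 1 2 3; do python3 -m crank '[{"dx":-0.08,"dy":0,"dz":0,"ax":0,"ay":0,"az":0,"claw":0},{"dx":0,"dy":0,"dz":0,"ax":0,"ay":0,"az":0,"claw":0}]' >/dev/null
python3 -c 'from h import *;st()'; done
python3 - <<'E'
from h import *
c=snap('side','s8.png');i=c['color'][150:240,280:360]
cv2.imwrite('pics/s8c.png',cv2.resize(i[:,:,::-1],None,fx=6,fy=6,interpolation=cv2.INTER_CUBIC))
g=cv2.cvtColor(i,cv2.COLOR_RGB2HSV)
w=((g[:,:,1]<50)&(g[:,:,2]>165)).astype(np.uint8);n,l,s,ce=cv2.connectedComponentsWithStats(w)
for k in range(1,n):
  if s[k,4]>60:
    X=ray(c,280+ce[k][0],150+ce[k][1],.078);print(s[k],B(X))
    x,y,ww,h=s[k][:4]
    print(B(ray(c,280+x-.5,150+y+h/2,.078)),B(ray(c,280+x+ww/2,150+y+h-.5,.078)),B(ray(c,280+x+ww/2,150+y-.5,.078)))
E
```

```text
t10.72 tip(board mm) [ -39.3 -105.4   35.2] tooly ang in board 90.4 tilt [0.005 0.001] F [-11.5   2.2   5.6] w 0.044 q7 2.13
t10.88 tip(board mm) [ -39.1 -105.5   35. ] tooly ang in board 90.3 tilt [0.009 0.003] F [-21.5   5.9  14. ] w 0.044 q7 2.13
t11.05 tip(board mm) [ -39.  -105.5   34.8] tooly ang in board 90.3 tilt [0.013 0.004] F [-32.    9.4  22.2] w 0.043 q7 2.13
[ 25   4  11  17 131] [  17.7 -106.4   78. ]
[  35.5 -110.    78. ] [ 19.4 -73.1  78. ] [  11.5 -148.3   78. ]
```

```bash

python3 -m crank '[{"dx":0.4,"dy":0,"dz":0,"ax":0,"ay":0,"az":0,"claw":0},{"dx":0.4,"dy":0,"dz":0,"ax":0,"ay":0,"az":0,"claw":0},{"dx":0,"dy":0,"dz":-1,"ax":0,"ay":0,"az":0,"claw":0},{"dx":0,"dy":0,"dz":-1,"ax":0,"ay":0,"az":0,"claw":0},{"dx":0,"dy":0,"dz":-1,"ax":0,"ay":0,"az":1,"claw":1},{"dx":0,"dy":0,"dz":-1,"ax":0,"ay":0,"az":1,"claw":1},{"dx":0,"dy":0,"dz":0,"ax":0,"ay":0,"az":1,"claw":1},{"dx":0,"dy":0,"dz":0,"ax":0,"ay":0,"az":1,"claw":1}]' >/dev/null
python3 -m crank '[{"dx":0,"dy":0,"dz":0,"ax":0,"ay":0,"az":1,"claw":1},{"dx":0,"dy":0,"dz":0,"ax":0,"ay":0,"az":1,"claw":1},{"dx":0,"dy":0,"dz":0,"ax":0,"ay":0,"az":1,"claw":1},{"dx":0,"dy":0,"dz":0,"ax":0,"ay":0,"az":1,"claw":1},{"dx":0,"dy":0,"dz":0,"ax":0,"ay":0,"az":1,"claw":1},{"dx":0,"dy":0,"dz":0,"ax":0,"ay":0,"az":1,"claw":1},{"dx":0,"dy":0,"dz":0,"ax":0,"ay":0,"az":1,"claw":1},{"dx":0,"dy":0,"dz":0,"ax":0,"ay":0,"az":1,"claw":1}]' >/dev/null
python3 -m crank '[{"dx":0,"dy":0,"dz":0,"ax":0,"ay":0,"az":1,"claw":1},{"dx":0,"dy":0,"dz":0,"ax":0,"ay":0,"az":1,"claw":1},{"dx":0,"dy":0,"dz":0,"ax":0,"ay":0,"az":1,"claw":1},{"dx":0,"dy":0,"dz":0,"ax":0,"ay":0,"az":0,"claw":1}]' >/dev/null
python3 - <<'E'
from h import *
st();c=snap('side','s9.png');i=c['color'][150:240,280:360]
g=cv2.cvtColor(i,cv2.COLOR_RGB2HSV)
w=((g[:,:,1]<50)&(g[:,:,2]>165)).astype(np.uint8);n,l,s,ce=cv2.connectedComponentsWithStats(w)
for k in range(1,n):
  if s[k,4]>60:print(s[k],B(ray(c,280+ce[k][0],150+ce[k][1],.078)))
E
```

```text
t12.77 tip(board mm) [ -55.6 -105.2  155.8] tooly ang in board 0.2 tilt [-0.     0.001] F [-0.5  0.3  0. ] w 0.001 q7 0.61
[ 25   3  21  19 248] [   3.7 -108.7   78. ]
```

```bash

python3 -m crank '[{"dx":1,"dy":0.13,"dz":0,"ax":0,"ay":0,"az":0,"claw":1},{"dx":1,"dy":0.13,"dz":0,"ax":0,"ay":0,"az":0,"claw":1},{"dx":1,"dy":0.13,"dz":0,"ax":0,"ay":0,"az":0,"claw":1},{"dx":1,"dy":0.13,"dz":0,"ax":0,"ay":0,"az":0,"claw":1},{"dx":1,"dy":0.13,"dz":0,"ax":0,"ay":0,"az":0,"claw":1},{"dx":1,"dy":0.13,"dz":0,"ax":0,"ay":0,"az":0,"claw":1},{"dx":1,"dy":0.13,"dz":0,"ax":0,"ay":0,"az":0,"claw":1},{"dx":1,"dy":0.13,"dz":0,"ax":0,"ay":0,"az":0,"claw":1}]' >/dev/null
python3 -m crank '[{"dx":1,"dy":0.13,"dz":0,"ax":0,"ay":0,"az":0,"claw":1},{"dx":1,"dy":0.13,"dz":0,"ax":0,"ay":0,"az":0,"claw":1},{"dx":1,"dy":0.13,"dz":0,"ax":0,"ay":0,"az":0,"claw":1},{"dx":0.4,"dy":0,"dz":0,"ax":0,"ay":0,"az":0,"claw":1},{"dx":0,"dy":0,"dz":0,"ax":0,"ay":0,"az":0,"claw":1}]' >/dev/null
python3 -c 'from h import *;st()'
```

```text
t13.90 tip(board mm) [-15.8 241.3 155.4] tooly ang in board 1.0 tilt [0.001 0.   ] F [-0.1 -0.1 -0.5] w 0.000 q7 -0.03
```

```bash

python3 -m crank '[{"dx":0,"dy":0.35,"dz":1,"ax":0,"ay":0,"az":0,"claw":1},{"dx":0,"dy":0,"dz":1,"ax":0,"ay":0,"az":0,"claw":1},{"dx":-0.3,"dy":0,"dz":0,"ax":0,"ay":0,"az":0,"claw":1},{"dx":-0.3,"dy":0,"dz":0,"ax":0,"ay":0,"az":0,"claw":1},{"dx":-0.3,"dy":0,"dz":0,"ax":0,"ay":0,"az":0,"claw":1},{"dx":-0.3,"dy":0,"dz":0,"ax":0,"ay":0,"az":0,"claw":1},{"dx":-0.3,"dy":0,"dz":0,"ax":0,"ay":0,"az":0,"claw":1},{"dx":0,"dy":0,"dz":0,"ax":0,"ay":0,"az":0,"claw":1}]' >/dev/null
python3 -c 'from h import *;st()'
python3 -m crank '[{"dx":-0.2,"dy":0,"dz":0,"ax":0,"ay":0,"az":0,"claw":1},{"dx":0.2,"dy":0,"dz":0,"ax":0,"ay":0,"az":0,"claw":1},{"dx":0.4,"dy":0,"dz":0,"ax":0,"ay":0,"az":0,"claw":1},{"dx":0.4,"dy":0,"dz":0,"ax":0,"ay":0,"az":0,"claw":1},{"dx":0,"dy":0,"dz":-1,"ax":0,"ay":0,"az":0,"claw":1},{"dx":0,"dy":0,"dz":-1,"ax":0,"ay":0,"az":0,"claw":1},{"dx":0,"dy":0,"dz":0,"ax":0,"ay":0,"az":0,"claw":1}]' >/dev/null
python3 - <<'E'
from h import *
st();c=snap('side','s10.png');i=c['color'];m=(i.max(2)<50).astype(np.uint8)*255
cv2.imwrite('pics/s10c.png',cv2.resize(i[150:240,280:360][:,:,::-1],None,fx=6,fy=6,interpolation=cv2.INTER_CUBIC))
E
```

```text
t14.57 tip(board mm) [ -4.3 188.7  97.1] tooly ang in board 0.3 tilt [-0.     0.002] F [ 0.1 -0.2  0.5] w 0.001 q7 0.09
t15.15 tip(board mm) [ -2.5 218.7 160.9] tooly ang in board 0.6 tilt [0.002 0.007] F [ 0.4 -0.9  1. ] w 0.000 q7 0.02
```

```bash
python3 - <<'E'
from h import *
c=snap('wrist','w10.png');s=snap('scene','c10.png');f=np.load('pics/s10.npz')
for nm,z in (((0,149,105),'down'),((0,202,98),'thrown')):
  for k,im in ((f,f['color']),(s,s['color'])):
    q=proj(k,W(*nm)).round().astype(int);print(z,q,im[q[1]-2:q[1]+3,q[0]-2:q[0]+3].mean((0,1)).round())
i=c['color'];m=(i.max(2)<60).astype(np.uint8);m[245:]=0;n,l,t,ce=cv2.connectedComponentsWithStats(m)
for k in range(1,n):
  if t[k,4]>150:print(t[k],B(wray('w10.npz',*ce[k],.1)))
E
```

```text
down [325 223] [65. 57. 47.]
down [293 212] [20. 21. 22.]
thrown [328 240] [102.  98.  94.]
thrown [280 220] [112.  95.  69.]
[   83     0   350   165 12879] [-52.2 314.5 100. ]
[ 531    0   88  103 7287] [157.4 333.7 100. ]
[628  35  12  39 333] [198.6 329.8 100. ]
[ 486  118  154  127 7037] [180.5 254.6 100. ]
[241 191 140  11 729] [-11.4 233.  100. ]
[182 193  59   8 333] [-82.7 232.6 100. ]
[305 232  16  13 184] [ -9.1 200.7 100. ]
[323 232  17  13 197] [  5.2 201.  100. ]
```

```bash

python3 -m crank '[{"dx":-0.95,"dy":0.18,"dz":0,"ax":0,"ay":0,"az":0,"claw":1},{"dx":-0.95,"dy":0.18,"dz":0,"ax":0,"ay":0,"az":0,"claw":1},{"dx":-0.95,"dy":0.18,"dz":0,"ax":0,"ay":0,"az":0,"claw":1},{"dx":-0.95,"dy":0.18,"dz":0,"ax":0,"ay":0,"az":0,"claw":1},{"dx":0,"dy":0,"dz":0,"ax":0,"ay":0,"az":-1,"claw":1},{"dx":0,"dy":0,"dz":0,"ax":0,"ay":0,"az":-1,"claw":1},{"dx":0,"dy":0,"dz":0,"ax":0,"ay":0,"az":-1,"claw":1},{"dx":0,"dy":0,"dz":0,"ax":0,"ay":0,"az":-1,"claw":1}]' >/dev/null
python3 -m crank '[{"dx":0,"dy":0,"dz":0,"ax":0,"ay":0,"az":-1,"claw":1},{"dx":0,"dy":0,"dz":0,"ax":0,"ay":0,"az":-1,"claw":1},{"dx":0,"dy":0,"dz":0,"ax":0,"ay":0,"az":-1,"claw":1},{"dx":0,"dy":0,"dz":0,"ax":0,"ay":0,"az":-1,"claw":1},{"dx":0,"dy":0,"dz":0,"ax":0,"ay":0,"az":-1,"claw":1},{"dx":0,"dy":0,"dz":0,"ax":0,"ay":0,"az":-0.9,"claw":1},{"dx":0,"dy":0,"dz":0,"ax":0,"ay":0,"az":0,"claw":1}]' >/dev/null
python3 -c 'from h import *;st()'
```

```text
t16.55 tip(board mm) [ 16.8 103.2 154.2] tooly ang in board 60.1 tilt [ 0.002 -0.001] F [ 0.2 -1.   0.1] w 0.001 q7 1.21
```

```bash

python3 -m crank '[{"dx":0,"dy":0.09,"dz":0.85,"ax":0,"ay":0,"az":0,"claw":1},{"dx":0,"dy":0,"dz":0.85,"ax":0,"ay":0,"az":0,"claw":1},{"dx":0,"dy":0,"dz":0.8,"ax":0,"ay":0,"az":0,"claw":1},{"dx":0,"dy":0,"dz":0,"ax":0,"ay":0,"az":0,"claw":1}]' >/dev/null
python3 -c 'from h import *;st()'
python3 -m crank '[{"dx":-0.14,"dy":-0.007,"dz":0,"ax":0,"ay":0,"az":1,"claw":1},{"dx":-0.14,"dy":-0.007,"dz":0,"ax":0,"ay":0,"az":1,"claw":1},{"dx":-0.14,"dy":-0.007,"dz":0,"ax":0,"ay":0,"az":1,"claw":1},{"dx":-0.14,"dy":-0.007,"dz":0,"ax":0,"ay":0,"az":1,"claw":1},{"dx":-0.14,"dy":-0.007,"dz":0,"ax":0,"ay":0,"az":1,"claw":1},{"dx":-0.14,"dy":-0.007,"dz":0,"ax":0,"ay":0,"az":1,"claw":1},{"dx":-0.14,"dy":-0.007,"dz":0,"ax":0,"ay":0,"az":1,"claw":1}]' >/dev/null
python3 -c 'from h import *;st()'
python3 -m crank '[{"dx":-0.14,"dy":-0.007,"dz":0,"ax":0,"ay":0,"az":1,"claw":1},{"dx":-0.14,"dy":-0.007,"dz":0,"ax":0,"ay":0,"az":1,"claw":1},{"dx":-0.14,"dy":-0.007,"dz":0,"ax":0,"ay":0,"az":1,"claw":1},{"dx":-0.14,"dy":-0.007,"dz":0,"ax":0,"ay":0,"az":1,"claw":1},{"dx":-0.14,"dy":-0.007,"dz":0,"ax":0,"ay":0,"az":1,"claw":1},{"dx":-0.14,"dy":-0.007,"dz":0,"ax":0,"ay":0,"az":1,"claw":1},{"dx":0,"dy":0,"dz":0,"ax":0,"ay":0,"az":0,"claw":1}]' >/dev/null
python3 -c 'from h import *;st()'
```

```text
t16.88 tip(board mm) [ 15.3 105.7  75. ] tooly ang in board 59.7 tilt [ 0.007 -0.004] F [-1.   0.1 -1. ] w 0.001 q7 1.23
t17.47 tip(board mm) [37.3 83.6 81.2] tooly ang in board 17.5 tilt [0.001 0.001] F [ 1.1  2.2 -2.5] w 0.001 q7 0.59
t18.05 tip(board mm) [37.9 58.2 81.5] tooly ang in board -18.5 tilt [0.001 0.002] F [ 3.9  2.6 -1.6] w 0.000 q7 0.07
```

```bash
cat >> h.py <<'E'
def star(c,hub=(0,70,90),res=None):
    g=c['color'].max(2).astype(np.float32);th=np.arange(0,360,3);out=[]
    for t in th:
        v=[]
        for R in (34,40,46,52):
            q=proj(c,W(hub[0]+R*np.cos(np.radians(t)),hub[1]+R*np.sin(np.radians(t)),hub[2]))
            v.append(cv2.getRectSubPix(g,(1,1),tuple(map(float,q)))[0,0])
        out.append(np.mean(v))
    return th,np.array(out)
E
python3 - <<'E'
from h import *
for f in('b','s7'):
  c=np.load(f'pics/{f}.npz');th,v=star(c,(-1,68,90));print(f,[(int(t),int(x)) for t,x in zip(th,v) if x<75])
for nm in('side','scene'):
  c=snap(nm,f'{nm}11.png');th,v=star(c,(-1,68,90));print([(int(t),int(x)) for t,x in zip(th,v) if x<75])
E
```

```text
b []
s7 [(24, 72), (27, 72), (108, 73), (111, 73), (201, 74), (204, 71), (207, 74), (288, 74), (291, 72), (294, 71), (297, 71)]
[(33, 70), (36, 61), (39, 55), (42, 53), (45, 53), (48, 53), (51, 57), (54, 64), (57, 73), (84, 71), (87, 69), (90, 74), (126, 73), (129, 62), (132, 60), (135, 61), (138, 65), (201, 73), (204, 72), (207, 74), (210, 74), (213, 74), (216, 70), (219, 66), (222, 65), (225, 64), (228, 66), (231, 71), (288, 70), (291, 65), (294, 61), (297, 59), (300, 58), (303, 57), (306, 56), (309, 56), (312, 55), (315, 55), (318, 54), (321, 53), (324, 53), (327, 52), (330, 51), (333, 52), (336, 55), (339, 61), (342, 69), (345, 74)]
[(0, 46), (3, 47), (6, 50), (9, 54), (12, 55), (15, 55), (18, 54), (21, 54), (24, 52), (27, 49), (30, 45), (33, 36), (36, 30), (39, 29), (42, 30), (45, 32), (48, 35), (51, 40), (54, 62), (120, 63), (123, 49), (126, 36), (129, 27), (132, 24), (135, 24), (138, 28), (141, 33), (144, 37), (147, 40), (150, 48), (153, 64), (336, 67), (339, 58), (342, 52), (345, 49), (348, 50), (351, 51), (354, 50), (357, 48)]
```

```bash

python3 -m crank '[{"dx":-0.07,"dy":-0.002,"dz":0.07,"ax":0,"ay":0,"az":0.5,"claw":1},{"dx":-0.07,"dy":-0.002,"dz":0,"ax":0,"ay":0,"az":0.5,"claw":1},{"dx":-0.07,"dy":-0.002,"dz":0,"ax":0,"ay":0,"az":0.5,"claw":1},{"dx":-0.07,"dy":-0.002,"dz":0,"ax":0,"ay":0,"az":0.5,"claw":1},{"dx":-0.07,"dy":-0.002,"dz":0,"ax":0,"ay":0,"az":0.5,"claw":1},{"dx":-0.07,"dy":-0.002,"dz":0,"ax":0,"ay":0,"az":0.5,"claw":1},{"dx":-0.07,"dy":-0.002,"dz":0,"ax":0,"ay":0,"az":0.5,"claw":1},{"dx":-0.07,"dy":-0.002,"dz":0,"ax":0,"ay":0,"az":0.5,"claw":1}]' >/dev/null
python3 -c 'from h import *;st()'
python3 -m crank '[{"dx":-0.07,"dy":-0.002,"dz":0,"ax":0,"ay":0,"az":0.5,"claw":1},{"dx":-0.07,"dy":-0.002,"dz":0,"ax":0,"ay":0,"az":0.5,"claw":1},{"dx":-0.07,"dy":-0.002,"dz":0,"ax":0,"ay":0,"az":0.5,"claw":1},{"dx":-0.07,"dy":-0.002,"dz":0,"ax":0,"ay":0,"az":0.5,"claw":1},{"dx":-0.07,"dy":-0.002,"dz":0,"ax":0,"ay":0,"az":0.5,"claw":1},{"dx":-0.07,"dy":-0.002,"dz":0,"ax":0,"ay":0,"az":0.5,"claw":1},{"dx":0,"dy":0,"dz":0,"ax":0,"ay":0,"az":0,"claw":1}]' >/dev/null
python3 - <<'E'
from h import *
st()
for nm in('side','scene'):
  c=snap(nm,f'{nm}12.png');th,v=star(c,(-1,68,90));print([(int(t),int(x)) for t,x in zip(th,v) if x<62])
E
```

```text
t18.82 tip(board mm) [30.6 44.1 79.9] tooly ang in board -42.1 tilt [0.003 0.003] F [8.3 1.6 0.3] w 0.000 q7 -0.27
t19.40 tip(board mm) [20.8 35.5 79.9] tooly ang in board -60.1 tilt [0.004 0.002] F [ 8.9 -0.7  1.5] w 0.001 q7 -0.54
[(0, 56), (3, 55), (6, 57), (87, 57), (90, 56), (93, 57), (96, 57), (195, 60), (198, 56), (201, 55), (204, 56), (207, 57), (210, 58), (213, 61), (270, 61), (273, 59), (276, 58), (279, 57), (282, 58), (285, 60), (309, 59), (357, 61)]
[]
```

```bash

python3 -m crank '[{"dx":-0.07,"dy":-0.002,"dz":0,"ax":0,"ay":0,"az":0.5,"claw":1},{"dx":-0.07,"dy":-0.002,"dz":0,"ax":0,"ay":0,"az":0.5,"claw":1},{"dx":-0.07,"dy":-0.002,"dz":0,"ax":0,"ay":0,"az":0.5,"claw":1},{"dx":0,"dy":0,"dz":0,"ax":0,"ay":0,"az":0,"claw":1}]' >/dev/null
python3 - <<'E'
from h import *
st()
for nm in('side',):
  c=snap(nm,f'{nm}13.png');th,v=star(c,(-1,68,90));print([(int(t),int(x)) for t,x in zip(th,v) if x<65])
E
```

```text
t19.83 tip(board mm) [15.1 32.6 79.9] tooly ang in board -69.2 tilt [0.004 0.002] F [10.4 -0.9  1. ] w 0.000 q7 -0.67
[(75, 63), (78, 58), (81, 57), (84, 56), (87, 56), (90, 57), (93, 64), (195, 60), (198, 56), (201, 56), (204, 57), (207, 57), (210, 59), (213, 61), (216, 63), (219, 63), (222, 64), (225, 64), (228, 64), (231, 64), (234, 64), (237, 63), (240, 64), (243, 63), (246, 63), (249, 63), (252, 63), (255, 63), (258, 63), (261, 62), (264, 61), (267, 62), (270, 63), (273, 62), (276, 62), (279, 60), (282, 59), (285, 58), (288, 59), (348, 63), (351, 57), (354, 55), (357, 59)]
```

```bash

python3 -m crank '[{"dx":-0.06,"dy":-0.002,"dz":0,"ax":0,"ay":0,"az":0.4,"claw":1},{"dx":0,"dy":0,"dz":0,"ax":0,"ay":0,"az":0,"claw":1},{"dx":0.07,"dy":-0.002,"dz":0,"ax":0,"ay":0,"az":-0.5,"claw":1},{"dx":0.07,"dy":-0.002,"dz":0,"ax":0,"ay":0,"az":-0.5,"claw":1},{"dx":0.07,"dy":-0.002,"dz":0,"ax":0,"ay":0,"az":-0.5,"claw":1},{"dx":0.07,"dy":-0.002,"dz":0,"ax":0,"ay":0,"az":-0.5,"claw":1},{"dx":0.07,"dy":-0.002,"dz":0,"ax":0,"ay":0,"az":-0.5,"claw":1},{"dx":0.07,"dy":-0.002,"dz":0,"ax":0,"ay":0,"az":-0.5,"claw":1}]' >/dev/null
python3 -c 'from h import *;st()'
python3 -m crank '[{"dx":0.07,"dy":-0.002,"dz":0,"ax":0,"ay":0,"az":-0.5,"claw":1},{"dx":0.07,"dy":-0.002,"dz":0,"ax":0,"ay":0,"az":-0.5,"claw":1},{"dx":0,"dy":0,"dz":-1,"ax":0,"ay":0,"az":0,"claw":1},{"dx":0,"dy":0,"dz":-1,"ax":0,"ay":0,"az":0,"claw":1},{"dx":0,"dy":0,"dz":-1,"ax":0,"ay":0,"az":0,"claw":1},{"dx":0,"dy":0,"dz":-1,"ax":0,"ay":0,"az":0,"claw":1},{"dx":0,"dy":1,"dz":-1,"ax":0,"ay":0,"az":0,"claw":1},{"dx":0,"dy":0,"dz":0,"ax":0,"ay":0,"az":0,"claw":1}]' >/dev/null
python3 - <<'E'
from h import *
st()
c=snap('side','s14.png');th,v=star(c,(-1,68,90));print([(int(t),int(x)) for t,x in zip(th,v) if x<70])
E
```

```text
t20.55 tip(board mm) [22.1 37.8 78.8] tooly ang in board -53.2 tilt [-0.001 -0.001] F [ 0.  -1.1  0.7] w 0.000 q7 -0.43
t21.22 tip(board mm) [ 48.1  14.8 234.5] tooly ang in board -47.5 tilt [0.004 0.008] F [-0.6 -1.7  1.2] w 0.001 q7 -0.38
[(0, 69), (84, 69), (87, 68), (90, 68), (93, 69)]
```

```bash

python3 -m crank '[{"dx":-0.7,"dy":-0.65,"dz":-0.3,"ax":0,"ay":0,"az":0,"claw":1},{"dx":-0.7,"dy":-0.65,"dz":-0.3,"ax":0,"ay":0,"az":0,"claw":1},{"dx":-0.7,"dy":-0.65,"dz":0,"ax":0,"ay":0,"az":0,"claw":1},{"dx":-0.7,"dy":-0.65,"dz":0,"ax":0,"ay":0,"az":0,"claw":1},{"dx":-0.7,"dy":-0.65,"dz":0,"ax":0,"ay":0,"az":0,"claw":1},{"dx":-0.7,"dy":-0.65,"dz":0,"ax":0,"ay":0,"az":0,"claw":1},{"dx":0,"dy":0,"dz":0,"ax":0,"ay":0,"az":0,"claw":1}]' >/dev/null
python3 - <<'E'
from h import *
st()
c=snap('side','s15.png');a=snap('scene','a15.png')
up=lambda i,f:cv2.resize(i[:,:,::-1],None,fx=f,fy=f,interpolation=cv2.INTER_CUBIC)
cv2.imwrite('pics/f.png',np.hstack([up(c['color'][145:245,280:360],5),up(a['color'][160:260,280:360],5)]))
for k in('b','s15'):
  d=np.load(f'pics/{k}.npz');print([proj(d,W(*p)).round(1) for p in ((0,-112.5,78),(0,-41,61),(0,149,105))])
E
```

```text
t21.85 tip(board mm) [-129.2   18.8  245.9] tooly ang in board -47.6 tilt [ 0.006 -0.005] F [ 0.7 -0.9  0.1] w 0.000 q7 -0.63
[array([315.1, 161.1]), array([317.6, 180.9]), array([325.5, 222.9])]
[array([315.1, 161.1]), array([317.6, 180.9]), array([325.5, 222.9])]
```

View pics/f.png

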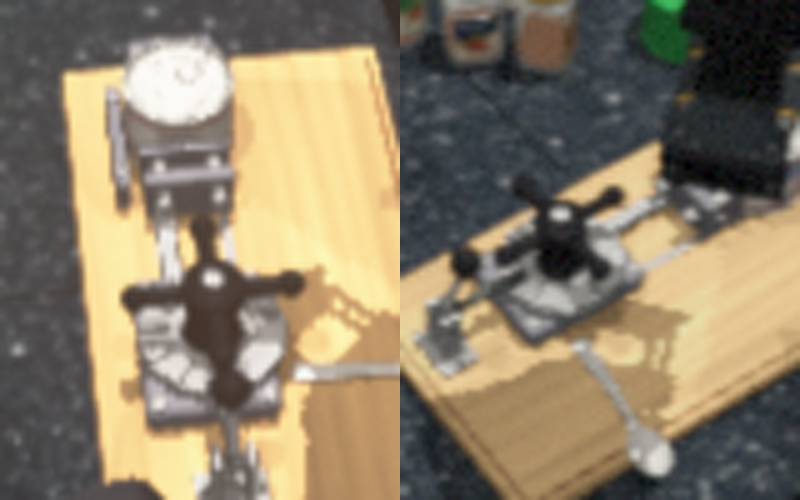

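```bash
python3 -c 'from bench import r;print(r.close_job())'
```

```text
the job is handed in; nothing more can be done
None
```

I clamped the tin upright and home against the back stop. The pawl is down and holding the star handle at about 0, so by the given geometry the pad is pressed in about 10 of 24 mm. I handed the job in at about 22 s; it returned no verdict.

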